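Open the pantry chest and unscrew the jar inside

TASK

Raise the stiff lid of the wooden pantry chest by its bar handle to just past upright, about 100 degrees from closed, and leave it standing there. Then, with the jar braced in its square pocket in the chest, unscrew the tight red cap anticlockwise (a little over a sixth of a turn) until its thread lets go, lift it straight off without lifting the jar, and finish while still holding the cap level over the jar, about two centimetres clear of the mouth. Leave the spice jar in the chest and the mug on the counter undisturbed.

Things in the scene. Friction and masses are not known exactly. Their poses are not given: they have to be found in the camera images.
- chest: wooden chest, fixed, 180 (x) x 290 (y) x 115 mm high, walls and floor 8 mm. Origin: centre of its underside on the counter; x points to its far (hinge) side, z up. On its floor a square pocket of dark wood (67 mm inside, walls 6 mm, 28 mm high, centred at x = -6, y = -50 mm) braces the jar so that it cannot turn; the space round and above the pocket is free.
- chest_lid (a joint): angle of the chest's lid in rad: 0 closed, 1.57 upright, up to 2.4 laid far back. Stiff hinge (about 0.75 N m of friction, the lid weighs 0.3 kg): the lid stays where it is left. The lid may start a few degrees ajar. 100 degrees is 1.745
- lid_hinge (a point): a point on the lid's hinge line, at the middle of the chest's far top edge (115 mm above the counter). The line runs along the chest's y axis
- lid_handle (a point): middle of the lid's steel bar handle: 10 mm thick, 100 mm long, parallel to the hinge line, 165 mm in front of and 52 mm above it when closed; 37 mm of free gap to the lid's outer face, 15 mm behind its front edge. Past upright it is on the lid's far side. Pinched from above across the bar it holds at every angle, turning between the pads; open only partly there, or a finger pushes the lid
- jar: square glass jar, 64 x 64 mm, 0.4 kg (varies), loose but braced in the chest's pocket with 1.7 mm of play a side. Origin: centre of its underside; z up, x along the chest's x. Flat shoulder at z = 62 mm, rim of the mouth at z = 90 mm
- cap: red ribbed round cap on the jar, 58 mm across, 20 mm high, 50 g. Origin: centre of its underside; screwed on, that is 74 mm above the jar's origin (cap 82 to 102 mm above the counter). Turned anticlockwise seen from above by 0.9 rad or more it is free to be lifted straight up; before that, pulling lifts the jar. It does not rise as it turns
- thread_ring (a joint): how far the cap has been unscrewed from tight, in rad: 0 tight, free from 0.9, hard stop at 1.25. Needs about 0.35 N m; play in the pocket takes up about 0.1 rad of the hand's turn before that. It also reads while the cap is held
- spice_jar: small spice jar with a dark cap, 44 x 44 x 96 mm, loose on the chest's floor about 135 mm to the left of the jar; stays as it is. Origin: centre of its underside
- coffee_mug: white mug with handle, 92 x 127 x 95 mm, loose on the counter to the left of the chest; stays as it is. Origin: centre of its underside
There are look-alikes about, which are no part of the job. What is shaped like the coffee_mug but pink is not meant.

How it is judged:
On the way, in this order (a step that is already met when the one before it is completed fails the run):
1. the lid stands at 90 to 110 degrees (value of joint chest_lid between 1.57 and 1.92 rad and contact force between the fingers and chest below 0.2 N), for 0.2 s.
2. the cap is unscrewed until its thread lets go (value of joint thread_ring above 0.85 rad), for 0.1 s.
At the end, for the whole second after the job is handed in: The lid stands at 90 to 110 degrees (1.57 to 1.92 rad). The fingers hold the cap at rest, within 14 degrees of level, within 20 mm of the jar's axis, its underside 3 to 45 mm above the jar's rim, touching neither jar nor chest. The jar stands in its pocket, the spice jar and the mug stand upright (value of joint chest_lid between 1.57 and 1.92 rad and z of cap in the frame of jar between 0.093 and 0.135 m and horizontal distance between cap and jar below 0.02 m and angle between cap's own z axis and vertical below 0.25 rad and linear speed of cap below 0.03 m/s and contact force between the fingers and cap above 1 N and contact force between cap and jar below 0.2 N and contact force between cap and chest below 0.2 N and z of jar in the frame of chest below 0.012 m and angle between jar's own z axis and vertical below 0.1 rad and angle between each of spice_jar, coffee_mug's own z axis and vertical below 0.2 rad); the arm keeps its last pose, push and grip.
It fails at once if the jar is lifted more than 12 mm off the chest's floor or tipped (z of jar in the frame of chest above 0.02 m or angle between jar's own z axis and vertical above 0.2 rad).
It fails at once if the lid is thrown back past 125 degrees (value of joint chest_lid above 2.18 rad).
It fails at once if the spice jar or the mug is moved more than 30 mm (distance of any of spice_jar, coffee_mug from where it was at the start of the episode above 0.03 m).
It also fails if it takes over 48 s, if anything falls off the work surface, if the arm or the gripper's body presses on something with over 40 N, if the wrist force passes 120 N, or if a joint passes its speed limit or range.

ROBOT

A 7-joint arm with a two-finger parallel gripper is mounted at the origin on a cart in front of the work surface, level with it; the furniture and walls round the work are solid. World frame = base frame: x ahead of the robot, y to its left, z up, the work surface at z = 0. Lengths are in m, angles in rad, forces in N, time in s.
With the tool pointing down it reaches from about 0.4 to 0.85 m from the base axis. Payload 10.4 kg.
Tool frame: the origin (TCP) lies on the front face of the gripper's body, between the roots of the fingers; the fingertips stand 70 mm ahead of it and the grasp point (between the pads) lies 51 mm ahead of it; y points along the fingers, z is the direction in which the jaws open and shut, and the axes are right-handed (so a half turn about y gives the same grasp; the last joint's range is limited). The gripper opens to 87 mm and grips with 3 to 60 N. Pads are 19 mm wide; open, the fingers measure 117 mm over their backs; the gripper's body (75 mm by 190 mm) begins 51 mm behind the grasp point.
Start: joints at [-1.312, 0.332, -0.065, 1.46, 0.022, 1.35, -0.088], TCP at [0.174, 0.6, 0.292] pointing down, gripper open.
Joint ranges: [-2.6, 2.6], [-0.5, 2.12], [-1.47, 1.34], [0.16, 2.42], [-1.27, 4.41], [0.06, 2.06], [-2.6, 2.6]. Speed limits (rad/s): [2.22, 2.22, 2.79, 2.79, 3.14, 3.14, 3.14].

INTERFACE

Orientations are given as a unit quaternion [x, y, z, w].
In Python, from bench import * gives the robot as it stands. The module is installed in compiled form; this text tells all that it offers.
- The arm moves only by the shell command python3 -m pendant 'ROWS' [FORCE]. ROWS is JSON, a list of rows, each an object with "dp": the shift along the world's x, y, z in mm, a list of three; "angular": the turn, a rotation vector about the world's x, y, z in degrees, a list of three; "jaw": the closure in counts, from 0 (fully open) to 255 (shut). A call has 1 to 12 rows; each row shifts and turns the commanded pose from where the row before left it; what a row does not reach is not made up. A row lasts 1/10 s, in which the tool goes at most 50 mm and 8.59 degrees, less where a joint would pass 70% of its speed; a pose out of reach is approached as far as the arm can. A call is refused whole if a number of a shift passes 50 or a number of a turn 8.59, either way. A call with a gripper value outside its range is refused whole. The fingers move at their own pace and stop on an object; FORCE is the grip in N (left out, the last holds). Time passes only in rows, so rows that do not move let the fingers close. It gives the time, the measured TCP pose, the force and the opening at its end, in the units of the state.
- read_state(): the state, without advancing time (a new reading comes with each control period).
- camera(name): name is "scene" or "top" or "wrist"; returns (picture, depth): 420x560x3 uint8, red, green, blue; 420x560 float32, m along the optical axis (not along the pixel's ray), 0 where there is no reading.
- get_calibration(name): a dict with "K" (3x3 intrinsics, pixels), "extrinsics" (4x4, takes a point from world to camera coordinates). Camera axes: x right, y up, looking along -z (the intrinsics and any distortion apply to the point x, -y, -z); pixel columns grow to the right and rows downward; lengths in m; the calibration is good to about 2 mm. A picture is of the moment at which its call begins: read the wrist's pose just before it. get_calibration takes no time and is no camera call; for the wrist camera it gives the pose at the moment of the call.
- close_job(): hands the job in, once; it reports no verdict.
The state is a dict: "time": time; "joint_positions": joint angles; "joint_vel": joint speeds; "joint_torque": joint torques, N m; "ee_pos": TCP position; "eef_rot": TCP orientation; "ft_force": force on the tool from outside, world axes, zero at the start; "torque": the same for the moment, N m; "width": finger opening in m.
Only numpy, scipy, OpenCV 4.12 (cv2) and the standard library are available. Lean on these libraries where they do the work, as an engineer would, in place of code of your own. Each camera call takes 0.05 s, during which the arm holds its last target.

## Working session

There is one attempt and no reset: what is moved stays moved. The work goes in short steps, Python scripts to look and compute and a shell command to move; the robot and the scene stay as the last step left them, time stands still between calls to the robot, and variables do not carry over. Pictures are saved under pics/ and viewed, and the job is handed in when it is done.

```bash
mkdir -p pics; cat > h.py <<'E'
import numpy as np, cv2
from bench import *
def snap(name, fn):
    T=get_calibration(name); im,d=camera(name)
    cv2.imwrite(f'pics/{fn}.png', im[:,:,::-1]); np.savez(f'pics/{fn}.npz', im=im,d=d,K=T['K'],E=T['extrinsics'])
    return im,d,np.array(T['K']),np.array(T['extrinsics'])
def load(fn):
    z=np.load(f'pics/{fn}.npz'); return z['im'],z['d'],z['K'],z['E']
def pts(d,K,E):
    v,u=np.indices(d.shape)
    x=(u-K[0,2])/K[0,0]*d; y=(v-K[1,2])/K[1,1]*d
    P=np.stack([x,-y,-d],-1)
    R=E[:3,:3];t=E[:3,3]
    return (P-t)@R
def ray(u,v,K,E,z):
    c=np.array([(u-K[0,2])/K[0,0],-(v-K[1,2])/K[1,1],-1.])
    R=E[:3,:3];t=E[:3,3]
    o=-R.T@t; w=R.T@c
    return o+w*(z-o[2])/w[2]
E
python3 - <<'E'
from h import *
s=read_state(); print(s)
for n in ['scene','top','wrist']:
    im,d,K,E=snap(n,n+'0'); print(n,K.tolist(),np.round(E,3).tolist(), get_calibration(n).keys())
E
```

```text
{'time': 0.0, 'joint_positions': array([-1.31157597,  0.33286414, -0.06467787,  1.46091495,  0.02160855,
        1.34989968, -0.08847364]), 'joint_vel': array([ 0.00027875,  0.00168805,  0.00037769,  0.00032982,  0.00108087,
       -0.00012207, -0.00137453]), 'joint_torque': array([-1.39429052e-03, -6.23253465e+01,  2.39313970e-02, -3.89899457e+01,
       -6.14255969e-02,  3.98969161e-02,  1.47245332e-04]), 'ee_pos': array([0.17375335, 0.60007229, 0.29147124]), 'eef_rot': array([ 0.70058946, -0.09934055,  0.09925826, -0.69960965]), 'ft_force': array([ 0.56490148,  0.42442845, -0.05682517]), 'torque': array([-0.02101524,  0.00169858,  0.00121493]), 'width': 0.0869095501656452}
scene [[519.0411240975202, 0.0, 268.1692039057755], [0.0, 519.0411240975202, 211.25617876980297], [0.0, 0.0, 1.0]] [[-0.257, 0.966, 0.021, -0.055], [-0.596, -0.175, 0.784, 0.23], [0.761, 0.189, 0.621, -1.748], [0.0, 0.0, 0.0, 1.0]] dict_keys(['K', 'extrinsics'])
top [[488.1501268506104, 0.0, 282.07787678426826], [0.0, 488.1501268506104, 203.0157483544056], [0.0, 0.0, 1.0]] [[0.017, -1.0, -0.003, 0.169], [0.982, 0.016, 0.189, -0.529], [-0.189, -0.006, 0.982, -1.188], [0.0, 0.0, 0.0, 1.0]] dict_keys(['K', 'extrinsics'])
wrist [[317.17845359677233, 0.0, 276.81910868496965], [0.0, 317.17845359677233, 210.5003972500257], [0.0, 0.0, 1.0]] [[0.277, 0.961, -0.002, -0.625], [-0.926, 0.266, -0.269, 0.032], [-0.258, 0.076, 0.963, -0.389], [0.0, 0.0, 0.0, 1.0]] dict_keys(['K', 'extrinsics'])
```

View images.

View pics/scene0.png

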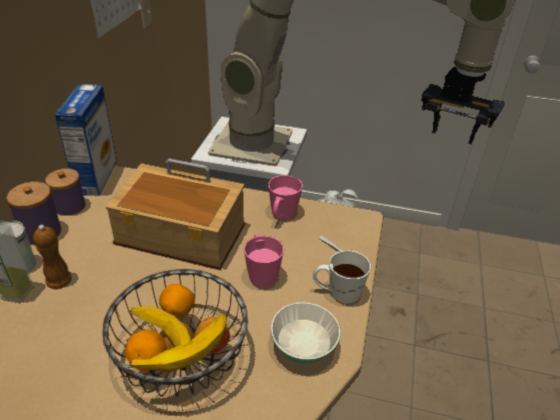

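View pics/top0.png

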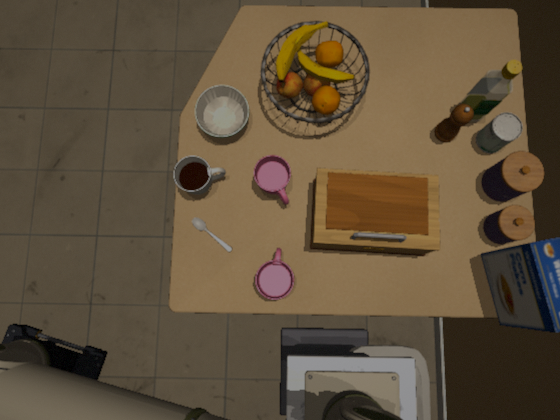

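View pics/wrist0.png

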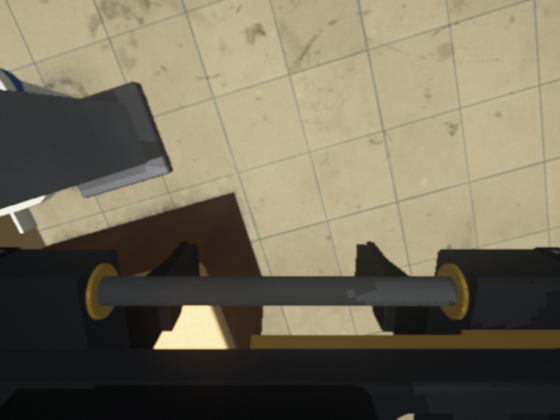

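```bash
python3 - <<'E'
from h import *
im,d,K,E=load('top0'); P=pts(d,K,E)
for n,(u,v) in dict(lidc=(378,205),handleL=(356,237),handleM=(380,237),handleR=(402,237),table=(300,230),mug=(193,177),pink1=(272,178),pink2=(276,280),edge=(200,300)).items():
    print(n,np.round(P[v,u],4), im[v,u])
# chest mask: height between .08 and .2 in region
X=P[...,0];Y=P[...,1];Z=P[...,2]
m=(Z>0.09)&(Z<0.25)&(d>0)
v,u=np.indices(d.shape)
m&=(u>300)&(u<450)&(v>160)&(v<260)
for lo in np.arange(0.09,0.22,0.01):
    mm=m&(Z>=lo)&(Z<lo+0.01)
    if mm.sum(): print(round(lo,3),mm.sum(),np.round([X[mm].min(),X[mm].max(),Y[mm].min(),Y[mm].max()],3))
c=cv2.resize(im[150:270,295:460],None,fx=4.8,fy=4.8,interpolation=cv2.INTER_CUBIC)
cv2.imwrite('pics/top0c.png',c[:,:,::-1])
E
```

```text
lidc [ 0.5093 -0.0495  0.1328] [109  66  25]
handleL [0.4278 0.0088 0.1693] [51 42 31]
handleM [ 0.4274 -0.0434  0.1796] [82 77 73]
handleR [ 0.4282 -0.0925  0.18  ] [124 119 115]
table [ 0.4652  0.13   -0.0021] [142 118  86]
mug [0.5902 0.4073 0.0522] [30 10  0]
pink1 [0.5886 0.2045 0.0609] [153 104 122]
pink2 [0.3327 0.1896 0.0555] [151 112 129]
edge [ 0.281   0.3839 -0.0048] [136 113  79]
0.09 73 [ 0.406  0.417 -0.18   0.077]
0.1 62 [ 0.405  0.418 -0.186  0.099]
0.11 47 [ 0.407  0.598 -0.195  0.096]
0.12 3272 [ 0.405  0.6   -0.198  0.101]
0.13 5767 [ 0.404  0.594 -0.194  0.102]
0.14 54 [ 0.409  0.47  -0.187  0.1  ]
0.15 6 [ 0.422  0.43  -0.099  0.016]
0.16 10 [ 0.423  0.432 -0.1    0.016]
0.17 78 [ 0.424  0.437 -0.103  0.015]
0.18 153 [ 0.425  0.436 -0.097  0.008]
```

View pics/top0c.png

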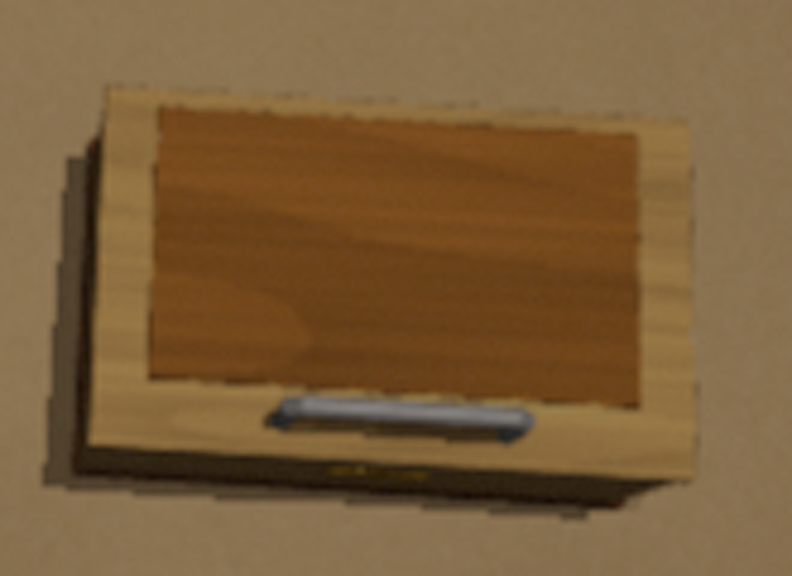

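```bash
python3 - <<'E'
from h import *
im,d,K,E=load('top0'); P=pts(d,K,E)
poly=np.array([[107,88],[690,120],[693,482],[90,445]])/4.8+np.array([295,150])
m=np.zeros(d.shape,np.uint8); cv2.fillPoly(m,[poly.astype(int)],1); m=cv2.erode(m,np.ones((7,7)))>0
Q=P[m]; k=Q[:,2]<0.15; Q=Q[k]
for it in range(3):
    A=np.c_[Q[:,:2],np.ones(len(Q))]; c,*_=np.linalg.lstsq(A,Q[:,2],rcond=None); r=A@c-Q[:,2]; Q=Q[abs(r)<0.004]
print('plane',c,np.std(r),len(Q))
R=E[:3,:3];o=-R.T@E[:3,3]
for u,v in poly:
    w=R.T@np.array([(u-K[0,2])/K[0,0],-(v-K[1,2])/K[1,1],-1.])
    # c0 x + c1 y + c2 - z=0
    n=np.array([c[0],c[1],-1]); s=-(n@o+c[2])/(n@w); print(np.round(o+s*w,4))
# handle
m=(P[...,2]>0.165)&(P[...,2]<0.2); v,u=np.indices(d.shape); m&=(u>340)&(u<415)&(v>225)&(v<250)
H=P[m]; H=H[H[:,2]>0.172]; print(len(H),H.mean(0),H.min(0),H.max(0)); q=np.polyfit(H[:,1],H[:,0],1); print('handle line x=',q, 'yaw',np.degrees(np.arctan(-q[0])))
# table height
for (a,b) in [(300,300),(250,240),(300,160),(230,80),(440,290),(400,150)]: print(np.round(P[b,a],4))
E
```

```text
plane [-0.06226417  0.00306327  0.16295587] 0.0018469890769281236 7320
[0.5983 0.0938 0.126 ]
[ 0.5864 -0.1984  0.1258]
[ 0.4037 -0.1882  0.1372]
[0.4169 0.1023 0.1373]
231 [ 0.43007349 -0.04353681  0.18070801] [ 0.4236062  -0.10310175  0.17203153] [0.4368723  0.01465808 0.18742111]
handle line x= [0.04364008 0.43197344] yaw -2.4988069922992895
[0.2853 0.1285 0.0033]
[0.4361 0.2599 0.004 ]
[ 0.655   0.1319 -0.0012]
[0.882  0.3287 0.    ]
[ 0.3163 -0.2298 -0.0029]
[ 0.6864 -0.1373  0.0012]
```

```bash
python3 -m pendant '[{"dp":[23,-21,1],"angular":[0,0,-3.2],"jaw":120},{"dp":[23,-21,1],"angular":[0,0,-3.2],"jaw":120},{"dp":[23,-21,1],"angular":[0,0,-3.2],"jaw":120},{"dp":[23,-21,1],"angular":[0,0,-3.2],"jaw":120},{"dp":[23,-21,1],"angular":[0,0,-3.2],"jaw":120},{"dp":[23,-21,1],"angular":[0,0,-3.2],"jaw":120},{"dp":[23,-21,1],"angular":[0,0,-3.2],"jaw":120},{"dp":[23,-21,1],"angular":[0,0,-3.2],"jaw":120},{"dp":[23,-21,1],"angular":[0,0,-3.2],"jaw":120},{"dp":[23,-21,1],"angular":[0,0,-3.2],"jaw":120},{"dp":[23,-21,1],"angular":[0,0,-3.2],"jaw":120},{"dp":[23,-21,1],"angular":[0,0,-3.2],"jaw":120}]' 40
```

```text
time: 1.35
ee_pos: [0.4505, 0.3473, 0.3042]
eef_rot: [0.628, -0.325, 0.325, -0.628]
ft_force: [0.2, 1.1, 0.0]
width: 0.0464
```

```bash
cat >> h.py <<'E'
from scipy.spatial.transform import Rotation as Rn
def st():
    s=read_state(); R=Rn.from_quat(s['eef_rot']).as_matrix()
    print('t',round(float(s['time']),2),'pos',np.round(s['ee_pos']*1000,1),'jawaz',round(np.degrees(np.arctan2(R[1,2],R[0,2])),2),'ydir',np.round(R[:,1],3),'jaw z',round(R[2,2],3),'F',np.round(s['ft_force'],1),'T',np.round(s['torque'],2),'w',round(s['width']*1000,1),'q',np.round(s['joint_positions'],2))
    return s
E
python3 -c "
from h import *
st()"
```

```text
t 1.35 pos [450.5 347.3 304.2] jawaz 35.33 ydir [-0. -0. -1.] jaw z -0.0 F [0.2 1.1 0. ] T [-0.1   0.02 -0.04] w 46.4 q [-0.93  0.2   0.23  1.61 -0.05  1.34 -0.08]
```

```bash
python3 -m pendant '[{"dp":[-1.7,-32.7,0],"angular":[0,0,-3.16],"jaw":120},{"dp":[-1.7,-32.7,0],"angular":[0,0,-3.16],"jaw":120},{"dp":[-1.7,-32.7,0],"angular":[0,0,-3.16],"jaw":120},{"dp":[-1.7,-32.7,0],"angular":[0,0,-3.16],"jaw":120},{"dp":[-1.7,-32.7,0],"angular":[0,0,-3.16],"jaw":120},{"dp":[-1.7,-32.7,0],"angular":[0,0,-3.16],"jaw":120},{"dp":[-1.7,-32.7,0],"angular":[0,0,-3.16],"jaw":120},{"dp":[-1.7,-32.7,0],"angular":[0,0,-3.16],"jaw":120},{"dp":[-1.7,-32.7,0],"angular":[0,0,-3.16],"jaw":120},{"dp":[-1.7,-32.7,0],"angular":[0,0,-3.16],"jaw":120},{"dp":[-1.7,-32.7,0],"angular":[0,0,-3.16],"jaw":120},{"dp":[-1.7,-32.7,0],"angular":[0,0,-3.16],"jaw":120}]' 40; python3 - <<'E'
from h import *
st()
im,d,K,E=snap('wrist','wrist1')
E
```

```text
time: 2.55
ee_pos: [0.429, -0.0454, 0.3042]
eef_rot: [-0.488, 0.511, -0.511, 0.489]
ft_force: [0.9, 0.1, 0.5]
width: 0.0463
t 2.55 pos [429.  -45.4 304.2] jawaz -2.59 ydir [ 0.  0. -1.] jaw z 0.0 F [0.9 0.1 0.5] T [-0.07  0.02 -0.04] w 46.3 q [-0.6  -0.16  0.55  1.94  0.09  1.34 -0.12]
```

View pics/wrist1.png

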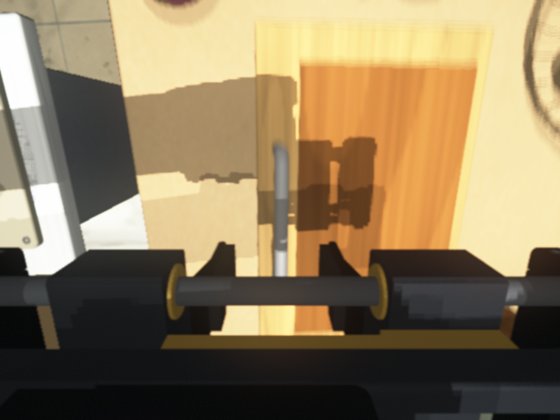

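```bash
python3 - <<'E'
from h import *
im,d,K,E=load('wrist1')
P=pts(d,K,E)
for v in (155,175,195,215,235):
    row=d[v]; Zs=P[v,:,2]; k=[u for u in range(262,300) if 0.16<Zs[u]<0.2]
    if k: print(v,k[0],k[-1],np.round(ray(k[0],v,K,E,0.178),4),np.round(ray(k[-1],v,K,E,0.178),4), round(P[v,k,2].max(),4))
E
```

```text
155 274 287 [0.4282 0.0082 0.178 ] [0.4371 0.0078 0.178 ] 0.1818
175 274 287 [ 0.4276 -0.0054  0.178 ] [ 0.4366 -0.0058  0.178 ] 0.1814
195 274 287 [ 0.427  -0.0195  0.178 ] [ 0.4361 -0.0199  0.178 ] 0.1816
215 274 287 [ 0.4263 -0.0342  0.178 ] [ 0.4356 -0.0346  0.178 ] 0.1826
235 274 287 [ 0.4256 -0.0493  0.178 ] [ 0.435  -0.0497  0.178 ] 0.1823
```

```bash
python3 -m pendant '[{"dp":[1,0,-20],"angular":[0,0,0],"jaw":120},{"dp":[1,0,-20],"angular":[0,0,0],"jaw":120},{"dp":[0,0,-20],"angular":[0,0,0],"jaw":120},{"dp":[0,0,-16],"angular":[0,0,0],"jaw":120},{"dp":[0,0,0],"angular":[0,0,0],"jaw":255},{"dp":[0,0,0],"angular":[0,0,0],"jaw":255},{"dp":[0,0,0],"angular":[0,0,0],"jaw":255},{"dp":[0,0,0],"angular":[0,0,0],"jaw":255},{"dp":[0,0,0],"angular":[0,0,0],"jaw":255}]' 40; python3 - <<'E'
from h import *
st()
th0=np.radians(3.6)
def b(t): return np.array([-165*np.cos(t)+52*np.sin(t),165*np.sin(t)+52*np.cos(t)])
yaw=np.radians(-2.6)
p0=b(th0)
prev=p0;
for t in range(8,105,4):
    p=b(np.radians(t)); D=p-prev; prev=p
    print(t,'dp',np.round([D[0]*np.cos(yaw),D[0]*np.sin(yaw),D[1]],1),'cum',np.round(p-p0,1))
E
```

```text
time: 3.5
ee_pos: [0.4317, -0.044, 0.2288]
eef_rot: [0.489, -0.51, 0.511, -0.489]
ft_force: [-0.2, -0.4, -0.7]
width: 0.014
t 3.5 pos [431.7 -44.  228.8] jawaz -2.46 ydir [ 0.001  0.    -1.   ] jaw z 0.001 F [-0.2 -0.4 -0.7] T [-0.05  0.07  0.07] w 14.0 q [-0.6  -0.08  0.58  2.05  0.05  1.16 -0.09]
8 dp [ 5.2 -0.2 12.2] cum [ 5.3 12.2]
12 dp [ 5.6 -0.3 10.7] cum [10.8 22.9]
16 dp [ 6.3 -0.3 10.3] cum [17.1 33.2]
20 dp [ 7.  -0.3  9.8] cum [24.1 43. ]
24 dp [ 7.7 -0.3  9.3] cum [31.8 52.4]
28 dp [ 8.3 -0.4  8.8] cum [40.1 61.1]
32 dp [ 8.9 -0.4  8.2] cum [49.  69.3]
36 dp [ 9.4 -0.4  7.5] cum [58.5 76.8]
40 dp [ 9.9 -0.5  6.8] cum [68.4 83.6]
44 dp [10.4 -0.5  6.1] cum [78.8 89.8]
48 dp [10.8 -0.5  5.4] cum [89.6 95.2]
52 dp [11.1 -0.5  4.6] cum [100.8  99.8]
56 dp [11.4 -0.5  3.8] cum [112.3 103.6]
60 dp [11.7 -0.5  3. ] cum [123.9 106.6]
64 dp [11.9 -0.5  2.2] cum [135.8 108.8]
68 dp [12.  -0.5  1.4] cum [147.8 110.2]
72 dp [12.1 -0.5  0.5] cum [159.9 110.7]
76 dp [12.1 -0.5 -0.3] cum [171.9 110.4]
80 dp [12.  -0.5 -1.2] cum [184.  109.3]
84 dp [11.9 -0.5 -2. ] cum [195.9 107.3]
88 dp [11.7 -0.5 -2.8] cum [207.6 104.5]
92 dp [11.5 -0.5 -3.6] cum [219.1 100.8]
96 dp [11.2 -0.5 -4.4] cum [230.4  96.4]
100 dp [10.9 -0.5 -5.2] cum [241.3  91.2]
104 dp [10.5 -0.5 -5.9] cum [251.8  85.3]
```

```bash
python3 -m pendant '[{"dp":[0,0,0],"angular":[0,0,0],"jaw":255},{"dp":[0,0,0],"angular":[0,0,0],"jaw":255},{"dp":[0,0,0],"angular":[0,0,0],"jaw":255}]' 40; python3 -c "
from h import *
st()"
```

```text
time: 3.8
ee_pos: [0.432, -0.044, 0.2287]
eef_rot: [0.489, -0.51, 0.511, -0.49]
ft_force: [5.2, 0.4, -0.6]
width: 0.0084
t 3.8 pos [432.  -44.  228.7] jawaz -2.46 ydir [ 0.002  0.    -1.   ] jaw z 0.002 F [ 5.2  0.4 -0.6] T [-0.07 -0.99  0.01] w 8.4 q [-0.6  -0.08  0.58  2.05  0.05  1.16 -0.09]
```

```bash
python3 -m pendant '[{"dp":[5.2,-0.2,12.2],"angular":[0,0,0],"jaw":255},{"dp":[5.6,-0.3,10.7],"angular":[0,0,0],"jaw":255},{"dp":[6.3,-0.3,10.3],"angular":[0,0,0],"jaw":255},{"dp":[7,-0.3,9.8],"angular":[0,0,0],"jaw":255},{"dp":[7.7,-0.3,9.3],"angular":[0,0,0],"jaw":255},{"dp":[8.3,-0.4,8.8],"angular":[0,0,0],"jaw":255}]' 40; python3 -c "
from h import *
st()"
```

```text
time: 4.4
ee_pos: [0.47, -0.0458, 0.2885]
eef_rot: [-0.491, 0.512, -0.509, 0.488]
ft_force: [-2.7, 1.6, -7.6]
width: 0.0088
t 4.4 pos [470.  -45.8 288.5] jawaz -2.47 ydir [-0.006  0.    -1.   ] jaw z -0.006 F [-2.7  1.6 -7.6] T [ 0.03  0.99 -0.02] w 8.8 q [-0.6  -0.03  0.59  1.88  0.02  1.3  -0.05]
```

```bash
python3 -m pendant '[{"dp":[8.9,-0.4,8.2],"angular":[0,0,0],"jaw":255},{"dp":[9.4,-0.4,7.5],"angular":[0,0,0],"jaw":255},{"dp":[9.9,-0.5,6.8],"angular":[0,0,0],"jaw":255},{"dp":[10.4,-0.5,6.1],"angular":[0,0,0],"jaw":255},{"dp":[10.8,-0.5,5.4],"angular":[0,0,0],"jaw":255},{"dp":[11.1,-0.5,4.6],"angular":[0,0,0],"jaw":255},{"dp":[11.4,-0.5,3.8],"angular":[0,0,0],"jaw":255},{"dp":[11.7,-0.5,3],"angular":[0,0,0],"jaw":255}]' 40; python3 -c "
from h import *
st()"
```

```text
time: 5.2
ee_pos: [0.5543, -0.0496, 0.3359]
eef_rot: [-0.49, 0.512, -0.51, 0.489]
ft_force: [-7.8, 0.4, 4.0]
width: 0.0086
t 5.2 pos [554.3 -49.6 335.9] jawaz -2.46 ydir [-0.003  0.001 -1.   ] jaw z -0.003 F [-7.8  0.4  4. ] T [0.07 2.06 0.05] w 8.6 q [-0.55  0.17  0.64  1.61 -0.1   1.4   0.06]
```

```bash
python3 -m pendant '[{"dp":[11.9,-0.5,2.2],"angular":[0,0,0],"jaw":255},{"dp":[12,-0.5,1.4],"angular":[0,0,0],"jaw":255},{"dp":[12.1,-0.5,0.5],"angular":[0,0,0],"jaw":255},{"dp":[12.1,-0.5,-0.3],"angular":[0,0,0],"jaw":255},{"dp":[12,-0.5,-1.2],"angular":[0,0,0],"jaw":255},{"dp":[11.9,-0.5,-2],"angular":[0,0,0],"jaw":255},{"dp":[11.7,-0.5,-2.8],"angular":[0,0,0],"jaw":255},{"dp":[11.5,-0.5,-3.6],"angular":[0,0,0],"jaw":255}]' 40; python3 -c "
from h import *
st()"
```

```text
time: 6.0
ee_pos: [0.6499, -0.0539, 0.3292]
eef_rot: [-0.49, 0.511, -0.51, 0.488]
ft_force: [-4.8, -1.3, 5.3]
width: 0.0086
t 6.0 pos [649.9 -53.9 329.2] jawaz -2.48 ydir [-0.003  0.    -1.   ] jaw z -0.003 F [-4.8 -1.3  5.3] T [-0.21  1.46  0.01] w 8.6 q [-0.44  0.42  0.63  1.35 -0.25  1.45  0.14]
```

```bash
python3 -m pendant '[{"dp":[11.2,-0.5,-4.4],"angular":[0,0,0],"jaw":255},{"dp":[10.9,-0.5,-5.2],"angular":[0,0,0],"jaw":255},{"dp":[0,0,0],"angular":[0,0,0],"jaw":255},{"dp":[0,0,0],"angular":[0,0,0],"jaw":255}]' 40; python3 - <<'E'
from h import *
s=st()
g=s['ee_pos']*1000+np.array([0,0,-51])
yaw=np.radians(-2.6); h=np.array([592,-52,115.])
dx=(g-h)@np.array([np.cos(yaw),np.sin(yaw),0]); dz=g[2]-115
print(dx,dz,np.hypot(dx,dz)); 
print('theta',np.degrees(np.arctan2(dz,dx)*-1)+ 180-np.degrees(np.arctan2(52,165)))
E
```

```text
time: 6.4
ee_pos: [0.6723, -0.0549, 0.3188]
eef_rot: [-0.489, 0.511, -0.511, 0.489]
ft_force: [2.7, -1.5, -4.9]
width: 0.0089
t 6.4 pos [672.3 -54.9 318.8] jawaz -2.48 ydir [-0.001 -0.001 -1.   ] jaw z -0.001 F [ 2.7 -1.5 -4.9] T [-0.56 -0.4  -0.02] w 8.9 q [-0.41  0.48  0.63  1.3  -0.28  1.45  0.15]
80.39828991047942 152.7907391097711 172.65252670679232
theta 100.26096282173721
```

```bash
python3 -m pendant '[{"dp":[0,0,0],"angular":[0,0,0],"jaw":180},{"dp":[0,0,0],"angular":[0,0,0],"jaw":180},{"dp":[0,0,0],"angular":[0,0,0],"jaw":180},{"dp":[0,0,0],"angular":[0,0,0],"jaw":180},{"dp":[0,0,0],"angular":[0,0,0],"jaw":180}]' 40; python3 - <<'E'
from h import *
s=st()
im,d,K,E=snap('scene','scene1')
E
```

```text
time: 6.9
ee_pos: [0.6723, -0.0545, 0.3196]
eef_rot: [0.489, -0.511, 0.511, -0.489]
ft_force: [0.1, 0.5, 0.6]
width: 0.0256
t 6.9 pos [672.3 -54.5 319.6] jawaz -2.45 ydir [ 0.  0. -1.] jaw z 0.0 F [0.1 0.5 0.6] T [-0.11  0.08  0.03] w 25.6 q [-0.41  0.48  0.63  1.3  -0.28  1.45  0.15]
```

View pics/scene1.png

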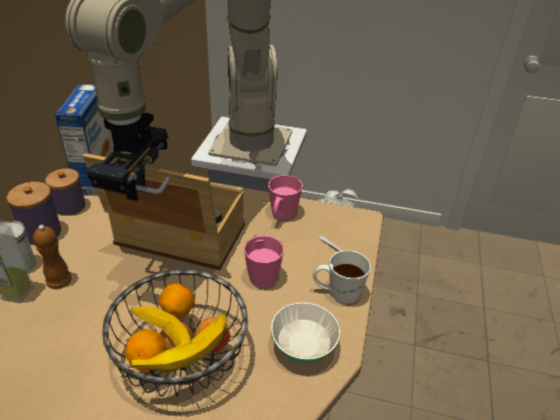

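```bash
python3 -m pendant '[{"dp":[0,0,8],"angular":[0,0,0],"jaw":180},{"dp":[0,0,12],"angular":[0,0,0],"jaw":180},{"dp":[0,0,15],"angular":[0,0,0],"jaw":180},{"dp":[0,0,20],"angular":[0,0,0],"jaw":180},{"dp":[0,0,20],"angular":[0,0,0],"jaw":180},{"dp":[0,0,20],"angular":[0,0,0],"jaw":180}]' 40; python3 - <<'E'
from h import *
s=st()
im,d,K,E=snap('top','top1')
E
```

```text
time: 7.55
ee_pos: [0.6723, -0.0548, 0.4168]
eef_rot: [0.489, -0.51, 0.511, -0.489]
ft_force: [0.2, 0.1, 0.1]
width: 0.0259
t 7.55 pos [672.3 -54.8 416.8] jawaz -2.47 ydir [ 0.002 -0.    -1.   ] jaw z 0.002 F [0.2 0.1 0.1] T [-0.11  0.03  0.02] w 25.9 q [-0.39  0.47  0.64  1.11 -0.27  1.64  0.14]
```

View pics/top1.png

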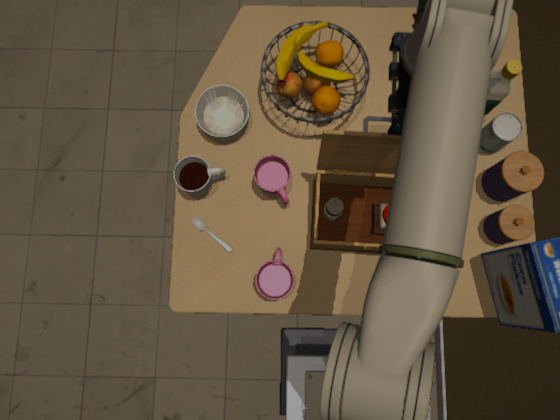

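```bash
python3 -m pendant '[{"dp":[-11.2,-9,0],"angular":[0,0,5.8],"jaw":100},{"dp":[-11.2,-9,0],"angular":[0,0,5.8],"jaw":50},{"dp":[-11.2,-9,0],"angular":[0,0,5.8],"jaw":0},{"dp":[-11.2,-9,0],"angular":[0,0,5.8],"jaw":0},{"dp":[-11.2,-9,0],"angular":[0,0,5.8],"jaw":0},{"dp":[-11.2,-9,0],"angular":[0,0,5.8],"jaw":0},{"dp":[-11.2,-9,0],"angular":[0,0,5.8],"jaw":0},{"dp":[-11.2,-9,0],"angular":[0,0,5.8],"jaw":0},{"dp":[-11.2,-9,0],"angular":[0,0,5.8],"jaw":0},{"dp":[-11.2,-9,0],"angular":[0,0,5.8],"jaw":0}]' 40; python3 - <<'E'
from h import *
s=st()
im,d,K,E=snap('wrist','wrist2')
im,d,K,E=load('top1'); P=pts(d,K,E)
yaw=np.radians(-2.6)
poly=np.array([[325,140],[385,140],[385,168],[325,168]])
m=np.zeros(d.shape,np.uint8); cv2.fillPoly(m,[poly],1); Q=P[m>0]; 
h=np.array([.592,-.052,.115]); X=(Q-h)@np.array([np.cos(yaw),np.sin(yaw),0]); Z=Q[:,2]-.115
for lo in np.arange(-0.12,0.2,0.02):
    k=(Z>=lo)&(Z<lo+.02)
    if k.sum(): print(round(lo,2),k.sum(),round(np.median(X[k]),4))
k=(Z>0.02)&(Z<0.17); c=np.polyfit(Z[k],X[k],1); print('lid lean deg',90+np.degrees(np.arctan(c[0])),c)
E
```

```text
time: 8.6
ee_pos: [0.5599, -0.1453, 0.4157]
eef_rot: [-0.676, 0.208, -0.209, 0.676]
ft_force: [0.3, 1.1, -0.2]
width: 0.086
t 8.6 pos [ 559.9 -145.3  415.7] jawaz 55.75 ydir [ 0.002 -0.    -1.   ] jaw z 0.001 F [ 0.3  1.1 -0.2] T [-0.03  0.01  0.01] w 86.0 q [-0.27  0.2   0.54  1.4  -0.1   1.56  1.23]
0.0 31 0.0025
0.02 209 0.0048
0.04 229 0.0081
0.06 251 0.0117
0.08 243 0.0151
0.1 254 0.0185
0.12 268 0.0219
0.14 248 0.0253
0.16 31 0.0272
lid lean deg 99.79267278494854 [ 0.1725983  -0.00049277]
```

View pics/wrist2.png

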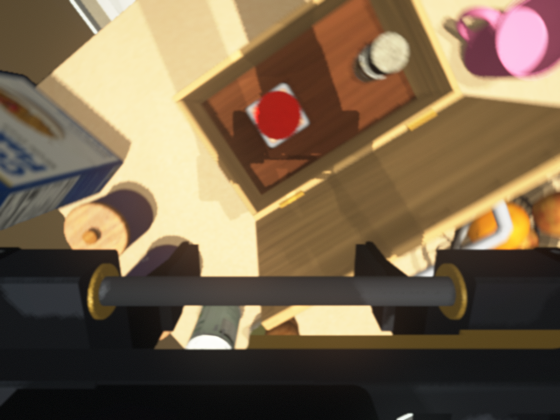

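```bash
python3 - <<'E'
from h import *
im,d,K,E=load('wrist2'); P=pts(d,K,E)
I=im.astype(int)
m=((I[...,0]>90)&(I[...,1]<60)&(I[...,2]<60)&(I[...,0]>2.5*I[...,1])).astype(np.uint8)
n,l,s,c=cv2.connectedComponentsWithStats(m)
yaw=np.radians(-2.6); C=np.array([.592,-.052])-0.09*np.array([np.cos(yaw),np.sin(yaw)])
Rz=np.array([[np.cos(yaw),np.sin(yaw)],[-np.sin(yaw),np.cos(yaw)]])
for i in range(1,n):
    if s[i,4]>100:
        print(s[i],c[i]); mm=l==i
        print('depth pts z',np.percentile(P[mm][:,2],[5,50,95]))
        top=mm&(P[...,2]>0.097)
        cnt,_=cv2.findContours(top.astype(np.uint8),cv2.RETR_EXTERNAL,cv2.CHAIN_APPROX_NONE); cc=max(cnt,key=cv2.contourArea)
        el=cv2.fitEllipse(cc); print('ellipse',el)
        W=ray(*el[0],K,E,0.102); print('cap centre ray',W,'chest frame',Rz@(W[:2]-C)*1000)
        q=np.array([ray(u,v,K,E,0.102)[:2] for u,v in cc[:,0]]); ctr,r=cv2.minEnclosingCircle((q*1000).astype(np.float32)); print('circle',ctr,r)
        print('depth mean',P[top].mean(0), 'ext',P[top].min(0),P[top].max(0))
x=cv2.resize(im[20:190,190:430],None,fx=3.2,fy=3.2,interpolation=cv2.INTER_CUBIC); cv2.imwrite('pics/wrist2c.png',x[:,:,::-1])
W=P[55,385]; print('spice',W,Rz@(W[:2]-C)*1000)
E
```

```text
[ 257   92   44   47 1631] [277.66891478 114.37952177]
depth pts z [0.0990329  0.10049002 0.10190419]
ellipse ((277.8199157714844, 114.48651123046875), (42.40514373779297, 46.81706237792969), 12.610015869140625)
cap centre ray [ 0.49160671 -0.09663858  0.102     ] chest frame [ -8.26500189 -49.14676934]
circle (491.79638671875, -96.42842864990234) 28.704444885253906
depth mean [ 0.49172305 -0.09678333  0.10250347] ext [ 0.463746   -0.12505181  0.09727514] [ 0.52036427 -0.06749677  0.50651662]
spice [0.50678274 0.04365949 0.10240774] [ 0.53106562 91.69530659]
```

View pics/wrist2c.png

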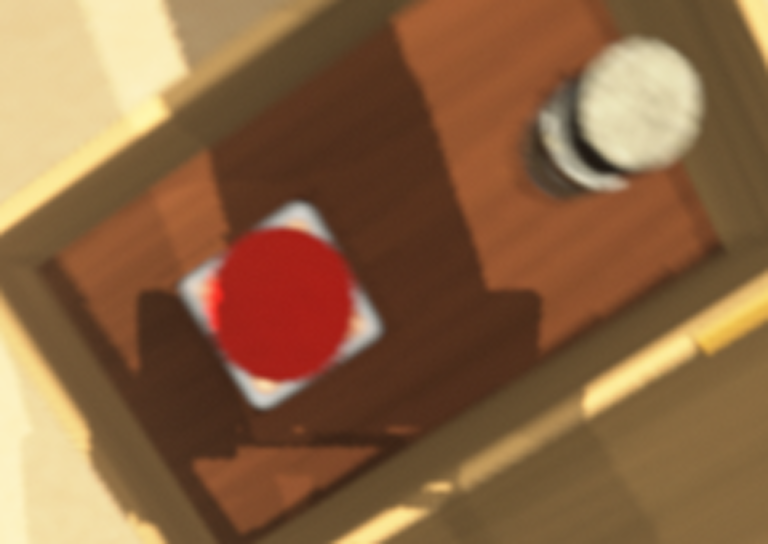

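```bash
python3 -m pendant '[{"dp":[-13.5,9.7,0],"angular":[0,0,-1.2],"jaw":0},{"dp":[-13.5,9.7,0],"angular":[0,0,-1.2],"jaw":0},{"dp":[-13.5,9.7,0],"angular":[0,0,-1.2],"jaw":0},{"dp":[-13.5,9.7,0],"angular":[0,0,-1.2],"jaw":0},{"dp":[-13.4,9.7,0],"angular":[0,0,-1.2],"jaw":0},{"dp":[0,0,-25],"angular":[0,0,0],"jaw":0},{"dp":[0,0,-30],"angular":[0,0,0],"jaw":0},{"dp":[0,0,-30],"angular":[0,0,0],"jaw":0},{"dp":[0,0,-30],"angular":[0,0,0],"jaw":0},{"dp":[0,0,-30],"angular":[0,0,0],"jaw":0},{"dp":[0,0,-30],"angular":[0,0,0],"jaw":0},{"dp":[0,0,0],"angular":[0,0,0],"jaw":0}]' 40; python3 - <<'E'
from h import *
s=st()
im,d,K,E=snap('wrist','wrist3')
im,d,K,E=snap('top','top3')
im,d,K,E=snap('scene','scene3')
E
```

```text
time: 9.85
ee_pos: [0.4917, -0.0959, 0.2369]
eef_rot: [0.664, -0.247, 0.244, -0.663]
ft_force: [-0.4, -0.0, 0.7]
width: 0.0872
t 9.85 pos [491.7 -95.9 236.9] jawaz 49.41 ydir [-0.005 -0.    -1.   ] jaw z -0.003 F [-0.4 -0.   0.7] T [-0.11 -0.    0.01] w 87.2 q [-0.36  0.1   0.49  1.88 -0.05  1.18  1.01]
```

View pics/wrist3.png

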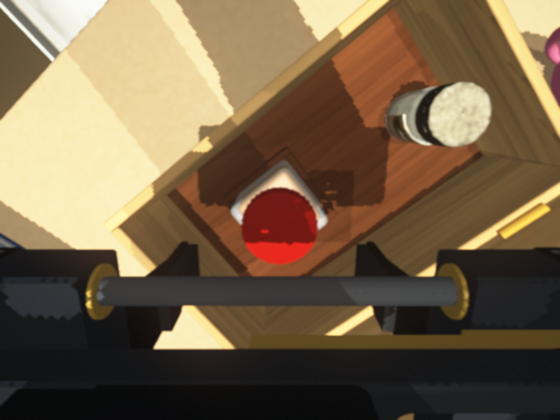

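View pics/top3.png

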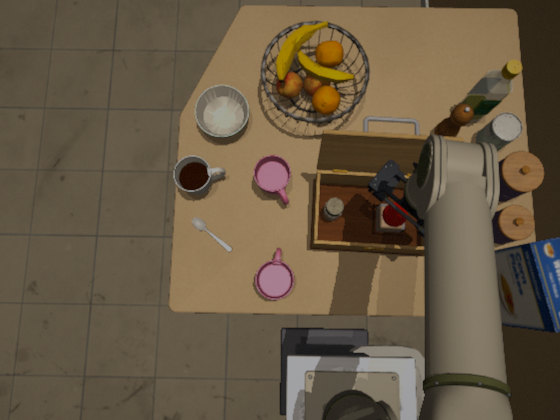

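```bash
python3 - <<'E'
from h import *
im,d,K,E=load('wrist3'); P=pts(d,K,E)
I=im.astype(int)
m=((I[...,0]>80)&(I[...,0]>3*I[...,1])&(I[...,0]>3*I[...,2])).astype(np.uint8)
n,l,s,c=cv2.connectedComponentsWithStats(m)
i=1+np.argmax(s[1:,4]); print(s[i],c[i]); mm=l==i
for zc in (0.099,0.102):
    top=mm&(abs(P[...,2]-np.percentile(P[mm][:,2],80))<0.004)
    cnt,_=cv2.findContours(top.astype(np.uint8),cv2.RETR_EXTERNAL,cv2.CHAIN_APPROX_NONE); cc=max(cnt,key=cv2.contourArea)
    q=np.array([ray(u,v,K,E,zc)[:2] for u,v in cc[:,0]])*1000
    # lsq circle
    A=np.c_[2*q,np.ones(len(q))]; b=(q**2).sum(1); x,*_=np.linalg.lstsq(A,b,rcond=None); r=np.sqrt(x[2]+x[0]**2+x[1]**2)
    print('z',zc,'circle',x[:2],r, 'minenc',cv2.minEnclosingCircle(q.astype(np.float32)))
print('z pct',np.percentile(P[mm][:,2],[5,50,80,95]), P[top].mean(0))
E
```

```text
[ 242  189   75   75 4387] [279.1622977  226.55869615]
z 0.099 circle [493.97744546 -95.75805058] 28.41699829837352 minenc ((493.6626892089844, -95.5152359008789), 29.488971710205078)
z 0.102 circle [493.20665016 -95.1100179 ] 28.045014960105178 minenc ((492.89599609375, -94.8703842163086), 29.102951049804688)
z pct [0.09896291 0.1003814  0.10093754 0.10144188] [ 0.49313683 -0.09502562  0.10038382]
```

```bash
python3 -m pendant '[{"dp":[0.5,0,-20],"angular":[0,0,0],"jaw":0},{"dp":[0.5,0,-20],"angular":[0,0,0],"jaw":0},{"dp":[0,0,-15],"angular":[0,0,0],"jaw":0},{"dp":[0,0,0],"angular":[0,0,0],"jaw":0},{"dp":[0,0,0],"angular":[0,0,0],"jaw":0}]' 40; python3 - <<'E'
from h import *
s=st()
im,d,K,E=snap('wrist','wrist4')
st()
E
```

```text
time: 10.5
ee_pos: [0.4949, -0.0963, 0.1861]
eef_rot: [-0.663, 0.244, -0.245, 0.664]
ft_force: [0.8, 0.1, 0.1]
width: 0.0873
t 10.5 pos [494.9 -96.3 186.1] jawaz 49.52 ydir [ 0.002  0.    -1.   ] jaw z 0.001 F [0.8 0.1 0.1] T [-0.06  0.01  0.  ] w 87.3 q [-0.35  0.16  0.49  1.93 -0.09  1.07  1.04]
t 10.55 pos [495.  -96.2 186.2] jawaz 49.52 ydir [ 0.003  0.    -1.   ] jaw z 0.002 F [-0.7  0.1  1.1] T [-0.04  0.08 -0.01] w 87.0 q [-0.35  0.16  0.49  1.93 -0.09  1.07  1.04]
```

View pics/wrist4.png

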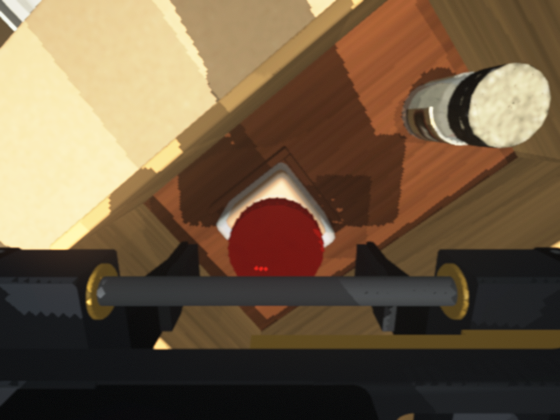

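```bash
python3 - <<'E'
from h import *
im,d,K,E=load('wrist4'); P=pts(d,K,E)
I=im.astype(int)
m=((I[...,0]>80)&(I[...,0]>3*I[...,1])&(I[...,0]>3*I[...,2])).astype(np.uint8)
cnt,_=cv2.findContours(m,cv2.RETR_EXTERNAL,cv2.CHAIN_APPROX_NONE); cc=max(cnt,key=cv2.contourArea)[:,0]
cc=cc[(cc[:,1]<265)]
q=np.array([ray(u,v,K,E,0.102)[:2] for u,v in cc])*1000
A=np.c_[2*q,np.ones(len(q))]; b=(q**2).sum(1); x,*_=np.linalg.lstsq(A,b,rcond=None); print(x[:2],np.sqrt(x[2]+x[0]**2+x[1]**2))
from scipy.optimize import least_squares
r=least_squares(lambda p:np.hypot(q[:,0]-p[0],q[:,1]-p[1])-29,x[:2],loss='soft_l1'); print('r fixed',r.x, np.std(r.fun))
E
```

```text
[491.13833188 -93.24298145] 27.63824201831124
r fixed [492.25062621 -94.18451364] 0.8894076387392214
```

```bash
python3 -m pendant '[{"dp":[-1,0.3,-13],"angular":[0,0,0],"jaw":0},{"dp":[-1,0,-13],"angular":[0,0,0],"jaw":0},{"dp":[0,0,-13],"angular":[0,0,0],"jaw":0},{"dp":[0,0,0],"angular":[0,0,0],"jaw":0},{"dp":[0,0,0],"angular":[0,0,0],"jaw":0},{"dp":[0,0,0],"angular":[0,0,0],"jaw":0}]' 40; python3 - <<'E'
from h import *
s=st()
im,d,K,E=snap('scene','scene5')
c=cv2.resize(im[90:290,80:300],None,fx=3,fy=3,interpolation=cv2.INTER_CUBIC); cv2.imwrite('pics/scene5c.png',c[:,:,::-1])
E
```

```text
time: 11.15
ee_pos: [0.4922, -0.0959, 0.1456]
eef_rot: [-0.663, 0.244, -0.245, 0.663]
ft_force: [0.6, -0.3, -0.0]
width: 0.087
t 11.15 pos [492.2 -95.9 145.6] jawaz 49.53 ydir [ 0. -0. -1.] jaw z 0.0 F [ 0.6 -0.3 -0. ] T [-0.09  0.01 -0.01] w 87.0 q [-0.33  0.21  0.48  1.97 -0.12  0.98  1.07]
```

View pics/scene5c.png

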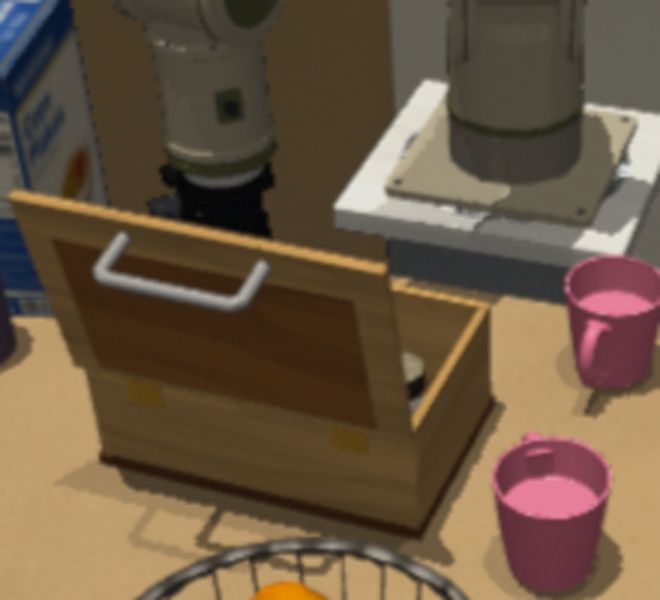

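```bash
python3 -m pendant '[{"dp":[0,0,0.5],"angular":[0,0,0],"jaw":255},{"dp":[0,0,0],"angular":[0,0,0],"jaw":255},{"dp":[0,0,0],"angular":[0,0,0],"jaw":255},{"dp":[0,0,0],"angular":[0,0,0],"jaw":255},{"dp":[0,0,0],"angular":[0,0,0],"jaw":255},{"dp":[0,0,0],"angular":[0,0,0],"jaw":255},{"dp":[0,0,0],"angular":[0,0,0],"jaw":255},{"dp":[0,0,0],"angular":[0,0,0],"jaw":255}]' 40; python3 - <<'E'
from h import *
s=st()
E
```

```text
time: 12.0
ee_pos: [0.4922, -0.0957, 0.146]
eef_rot: [-0.663, 0.244, -0.245, 0.664]
ft_force: [1.2, 1.5, 0.1]
width: 0.0574
t 12.0 pos [492.2 -95.7 146. ] jawaz 49.55 ydir [ 0.  0. -1.] jaw z 0.0 F [1.2 1.5 0.1] T [ 0.32 -0.26 -0.01] w 57.4 q [-0.33  0.21  0.48  1.97 -0.12  0.98  1.07]
```

```bash
python3 -m pendant '[{"dp":[0,0,0],"angular":[0,0,0],"jaw":255},{"dp":[0,0,0],"angular":[0,0,0],"jaw":255},{"dp":[0,0,0],"angular":[0,0,5],"jaw":255},{"dp":[0,0,0],"angular":[0,0,5],"jaw":255},{"dp":[0,0,0],"angular":[0,0,5],"jaw":255},{"dp":[0,0,0],"angular":[0,0,5],"jaw":255}]' 50; python3 - <<'E'
from h import *
s=st()
E
```

```text
time: 12.6
ee_pos: [0.4916, -0.0964, 0.1459]
eef_rot: [0.696, -0.125, 0.125, -0.696]
ft_force: [-1.4, -0.3, 2.4]
width: 0.0571
t 12.6 pos [491.6 -96.4 145.9] jawaz 69.67 ydir [-0.001 -0.    -1.   ] jaw z -0.0 F [-1.4 -0.3  2.4] T [-0.13  0.26 -0.41] w 57.1 q [-0.3   0.21  0.44  1.97 -0.1   0.98  1.41]
```

```bash
python3 -m pendant '[{"dp":[0,0,0],"angular":[0,0,5],"jaw":255},{"dp":[0,0,0],"angular":[0,0,5],"jaw":255},{"dp":[0,0,0],"angular":[0,0,5],"jaw":255},{"dp":[0,0,0],"angular":[0,0,5],"jaw":255},{"dp":[0,0,0],"angular":[0,0,5],"jaw":255},{"dp":[0,0,0],"angular":[0,0,5],"jaw":255}]' 50; python3 - <<'E'
from h import *
s=st()
E
```

```text
time: 13.2
ee_pos: [0.4917, -0.0973, 0.1459]
eef_rot: [0.705, 0.059, -0.059, -0.704]
ft_force: [0.7, -4.9, 1.6]
width: 0.0574
t 13.2 pos [491.7 -97.3 145.9] jawaz 99.63 ydir [-0.    -0.001 -1.   ] jaw z -0.001 F [ 0.7 -4.9  1.6] T [-0.83 -0.01 -0.38] w 57.4 q [-0.24  0.2   0.38  1.97 -0.09  0.98  1.92]
```

```bash
python3 -m pendant '[{"dp":[0,0,0],"angular":[0,0,5.5],"jaw":255},{"dp":[0,0,0],"angular":[0,0,5.5],"jaw":255},{"dp":[0,0,0],"angular":[0,0,5.5],"jaw":255},{"dp":[0,0,0],"angular":[0,0,0],"jaw":255},{"dp":[0,0,0],"angular":[0,0,0],"jaw":255}]' 50; python3 - <<'E'
from h import *
s=st()
im,d,K,E=snap('wrist','wrist6')
im,d,K,E=snap('top','top6')
E
```

```text
time: 13.7
ee_pos: [0.4919, -0.0977, 0.146]
eef_rot: [0.69, 0.159, -0.159, -0.688]
ft_force: [-0.3, -5.6, 1.3]
width: 0.0572
t 13.7 pos [491.9 -97.7 146. ] jawaz 115.93 ydir [ 0.    -0.002 -1.   ] jaw z -0.002 F [-0.3 -5.6  1.3] T [-1.1  -0.09 -0.21] w 57.2 q [-0.21  0.2   0.35  1.97 -0.08  0.98  2.2 ]
```

View pics/wrist6.png

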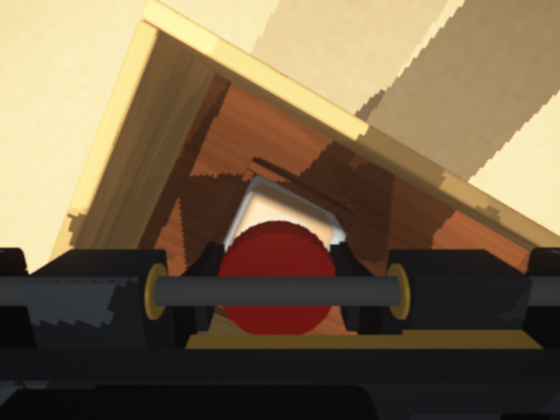

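View pics/top6.png

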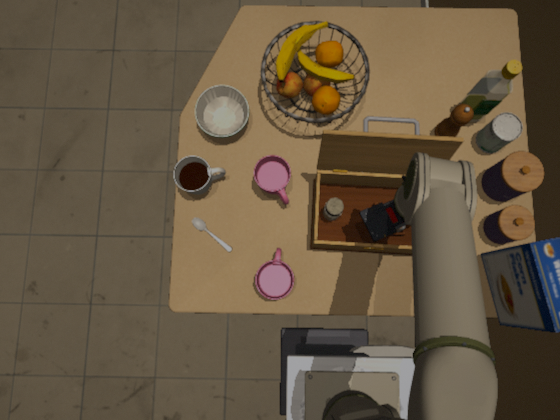

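```bash
python3 -m pendant '[{"dp":[0,-1,0],"angular":[0,0,2],"jaw":255},{"dp":[0,-1,0],"angular":[0,0,2],"jaw":255},{"dp":[0,0,0],"angular":[0,0,0],"jaw":255},{"dp":[0,0,0],"angular":[0,0,0],"jaw":255}]' 50; python3 - <<'E'
from h import *
s=st()
E
python3 -m pendant '[{"dp":[0,0,2],"angular":[0,0,0],"jaw":255},{"dp":[0,0,2],"angular":[0,0,0],"jaw":255},{"dp":[0,0,0],"angular":[0,0,0],"jaw":255},{"dp":[0,0,0],"angular":[0,0,0],"jaw":255}]' 50; python3 - <<'E'
from h import *
s=st()
im,d,K,E=snap('wrist','wrist7')
E
```

```text
time: 14.2
ee_pos: [0.492, -0.0985, 0.146]
eef_rot: [0.683, 0.183, -0.183, -0.683]
ft_force: [0.3, -3.0, 1.7]
width: 0.0573
t 14.2 pos [492.  -98.5 146. ] jawaz 119.93 ydir [ 0.    -0.001 -1.   ] jaw z -0.001 F [ 0.3 -3.   1.7] T [-0.49 -0.21 -0.33] w 57.3 q [-0.2   0.2   0.34  1.97 -0.08  0.98  2.27]
time: 14.6
ee_pos: [0.4916, -0.0977, 0.1498]
eef_rot: [-0.683, -0.183, 0.184, 0.683]
ft_force: [-1.6, -1.6, -2.9]
width: 0.0576
t 14.6 pos [491.6 -97.7 149.8] jawaz 120.04 ydir [-0.001  0.    -1.   ] jaw z 0.001 F [-1.6 -1.6 -2.9] T [-0.21  0.47 -0.23] w 57.6 q [-0.2   0.2   0.34  1.96 -0.08  0.99  2.27]
```

View pics/wrist7.png

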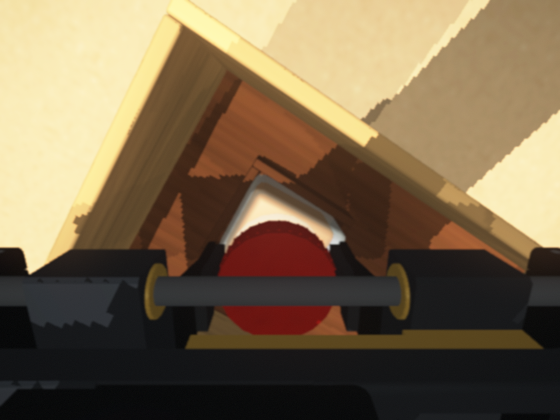

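```bash
python3 - <<'E'
from h import *
for f in ('wrist4','wrist6','wrist7'):
    im,d,K,E=load(f); P=pts(d,K,E); I=im.astype(int)
    v,u=np.indices(d.shape)
    m=(I.min(2)>110)&(u>220)&(u<345)&(v>165)&(v<240)&(P[...,2]<0.1)&(P[...,2]>0.04)
    red=(I[...,0]>80)&(I[...,0]>3*I[...,1])&(u>210)&(u<345)&(v>215)&(v<275)&(P[...,2]<0.13)
    Q=P[m]; print(f,m.sum(),'shoulder z',np.round(np.percentile(Q[:,2],[10,25,50,75,90]),4),'xy',Q[:,:2].mean(0).round(4),'cap z',np.round(np.percentile(P[red][:,2],[25,50,75]),4))
    # pocket/chest rim reference: chest front wall top
    R=P[(P[...,2]>0.105)&(P[...,2]<0.125)&(v<200)]; print('   rim z',np.round(np.percentile(R[:,2],[50]),4))
E
```

```text
wrist4 1455 shoulder z [0.0664 0.0671 0.0678 0.0685 0.0691] xy [ 0.4787 -0.0837] cap z [0.1    0.1004 0.1008]
   rim z [0.1134]
wrist6 2009 shoulder z [0.0664 0.0672 0.068  0.0689 0.0696] xy [ 0.4711 -0.1064] cap z [0.0998 0.1004 0.1009]
   rim z [0.1133]
wrist7 2050 shoulder z [0.0668 0.0677 0.0686 0.0695 0.0709] xy [ 0.4718 -0.1074] cap z [0.1035 0.1042 0.1046]
   rim z [0.1133]
```

```bash
python3 -m pendant '[{"dp":[0,0,2],"angular":[0,0,0],"jaw":255},{"dp":[0,0,2],"angular":[0,0,0],"jaw":255},{"dp":[0,0,0],"angular":[0,0,0],"jaw":255}]' 50; cat > chk.py <<'E'
from h import *
import sys
f=sys.argv[1]
s=st()
snap('wrist',f)
im,d,K,E=load(f); P=pts(d,K,E); I=im.astype(int)
v,u=np.indices(d.shape)
m=(I.min(2)>110)&(u>220)&(u<345)&(v>165)&(v<240)&(P[...,2]<0.1)&(P[...,2]>0.04)
red=(I[...,0]>80)&(I[...,0]>3*I[...,1])&(u>210)&(u<345)&(v>200)&(v<275)&(P[...,2]<0.2)
Q=P[m]; print(f,m.sum(),'shoulder z',np.round(np.percentile(Q[:,2],[10,25,50,75,90]),4),'xy',Q[:,:2].mean(0).round(4),'cap z',np.round(np.percentile(P[red][:,2],[25,50,75]),4))
A=np.c_[Q[:,:2]-Q[:,:2].mean(0),np.ones(len(Q))]; c,*_=np.linalg.lstsq(A,Q[:,2],rcond=None); print('shoulder plane slope deg',np.degrees(c[:2]),c[2])
A=P[red]; A=A[abs(A[:,2]-np.median(A[:,2]))<0.004]; B=np.c_[A[:,:2]-A[:,:2].mean(0),np.ones(len(A))]; c,*_=np.linalg.lstsq(B,A[:,2],rcond=None); print('cap slope deg',np.degrees(c[:2]))
E
python3 chk.py wrist8
```

```text
time: 14.95
ee_pos: [0.4925, -0.0977, 0.1545]
eef_rot: [0.683, 0.184, -0.183, -0.683]
ft_force: [-0.6, -0.6, 0.2]
width: 0.0572
t 14.95 pos [492.5 -97.7 154.5] jawaz 120.05 ydir [ 0.001  0.    -1.   ] jaw z -0.0 F [-0.6 -0.6  0.2] T [-0.1   0.1   0.01] w 57.2 q [-0.2   0.19  0.34  1.96 -0.08  1.    2.27]
wrist8 2449 shoulder z [0.0663 0.0672 0.0681 0.0694 0.072 ] xy [ 0.4734 -0.1068] cap z [0.1084 0.109  0.1094]
shoulder plane slope deg [1.44108462 0.04982015] 0.06884889275859167
cap slope deg [1.53912627 0.84477322]
```

```bash
python3 -m pendant '[{"dp":[0,0,4],"angular":[0,0,0],"jaw":255},{"dp":[0,0,4],"angular":[0,0,0],"jaw":255},{"dp":[0,0,4],"angular":[0,0,0],"jaw":255},{"dp":[0,0,4],"angular":[0,0,0],"jaw":255},{"dp":[0,0,4],"angular":[0,0,0],"jaw":255},{"dp":[0,0,4],"angular":[0,0,0],"jaw":255},{"dp":[0,0,3.5],"angular":[0,0,0],"jaw":255},{"dp":[0,0,0],"angular":[0,0,0],"jaw":255},{"dp":[0,0,0],"angular":[0,0,0],"jaw":255},{"dp":[0,0,0],"angular":[0,0,0],"jaw":255}]' 50; python3 chk.py wrist9; python3 - <<'E'
from h import *
snap('top','top9'); snap('scene','scene9'); st()
E
```

```text
time: 16.0
ee_pos: [0.4919, -0.0978, 0.1812]
eef_rot: [-0.683, -0.183, 0.183, 0.683]
ft_force: [-1.3, 0.1, -0.5]
width: 0.0575
t 16.0 pos [491.9 -97.8 181.2] jawaz 120.03 ydir [-0.  0. -1.] jaw z 0.0 F [-1.3  0.1 -0.5] T [ 0.1   0.02 -0.02] w 57.5 q [-0.21  0.16  0.34  1.93 -0.06  1.06  2.25]
wrist9 2696 shoulder z [0.0665 0.0674 0.0685 0.0713 0.0751] xy [ 0.4766 -0.1052] cap z [0.135  0.1356 0.136 ]
shoulder plane slope deg [ 2.61533354 -0.80952936] 0.07027445474188797
cap slope deg [1.57203423 0.82955103]
t 16.15 pos [491.9 -97.8 181.2] jawaz 120.04 ydir [-0.  0. -1.] jaw z 0.0 F [-1.   0.4  0.2] T [0.04 0.02 0.  ] w 57.3 q [-0.21  0.16  0.34  1.93 -0.06  1.06  2.25]
```

View pics/wrist9.png

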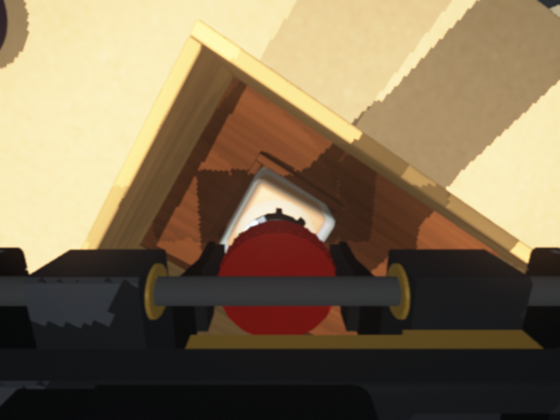

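View pics/top9.png

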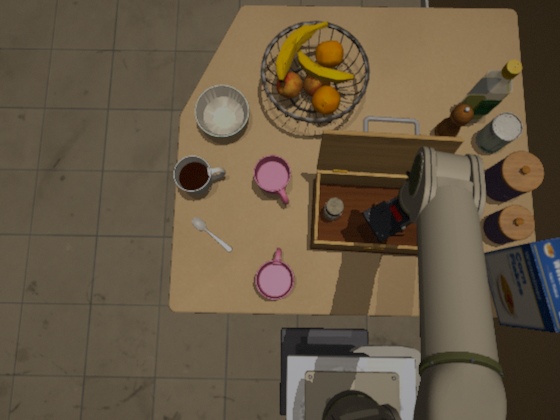

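View pics/scene9.png

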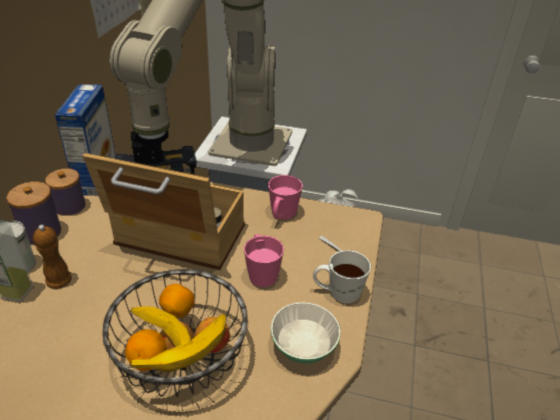

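```bash
python3 - <<'E'
from h import *
yaw=np.radians(-2.6); h=np.array([.592,-.052,.115])
im,d,K,E=load('top9'); P=pts(d,K,E)
m=np.zeros(d.shape,np.uint8); cv2.fillPoly(m,[np.array([[325,140],[395,142],[395,166],[325,164]])],1); Q=P[m>0]
X=(Q-h)@np.array([np.cos(yaw),np.sin(yaw),0]); Z=Q[:,2]-.115; k=(Z>0.02)&(Z<0.17); c=np.polyfit(Z[k],X[k],1); print('lid deg',90+np.degrees(np.arctan(c[0])))
a=cv2.cvtColor(load('top0')[0],cv2.COLOR_RGB2GRAY); b=cv2.cvtColor(im,cv2.COLOR_RGB2GRAY); t1=cv2.cvtColor(load('top1')[0],cv2.COLOR_RGB2GRAY)
for n,ref,(x,y,w,hh) in [('mug',a,(170,152,60,48)),('spice',t1,(322,192,26,30))]:
    r=cv2.matchTemplate(b[y-8:y+hh+8,x-8:x+w+8],ref[y:y+hh,x:x+w],cv2.TM_CCOEFF_NORMED); _,mx,_,loc=cv2.minMaxLoc(r); print(n,'shift px',loc[0]-8,loc[1]-8,round(mx,3))
i9=load('wrist9'); 
s=st()
print('cap underside above jar origin approx', 74+ (s['ee_pos'][2]*1000-146.0))
E
```

```text
lid deg 99.71846266993734
mug shift px 0 0 0.999
spice shift px 0 0 0.851
t 16.15 pos [491.9 -97.8 181.2] jawaz 120.04 ydir [-0.  0. -1.] jaw z 0.0 F [-1.   0.4  0.2] T [0.04 0.02 0.  ] w 57.3 q [-0.21  0.16  0.34  1.93 -0.06  1.06  2.25]
cap underside above jar origin approx 109.19981270404571
```

Every check agrees: the lid is at about 99.7°, the cap is held level about 19 mm above the rim, and the jar, spice jar and mug have not moved. I'm handing in.

```bash
python3 -c "
from bench import *
print(close_job())"
```

```text
the job is handed in; nothing more can be done
None
```

The job is handed in at about 16 s of the 48 s allowed; no verdict is reported. The chest lid stands open, and the gripper holds the red cap over the jar. I opened the lid along its arc by the bar handle, then turned the cap about 70° anticlockwise in total and lifted it straight off.

**Last checks before handing in:**

| Check | Result |
|---|---|
| Lid angle | about 99.7° by the top camera's depth (99.8° just after release) |
| Cap grip | opening 57.3 mm, tool axis vertical to within 0.1° |
| Cap height | underside about 109 mm above the jar's origin, so about 19 mm clear of the rim |
| Jar | shoulder height unchanged to within about 0.5 mm |
| Coffee mug | no shift in the top camera image |
| Spice jar | no shift in the top camera image, though the match was weaker (0.85) because the light had changed |

**Checks that were less clear:**
- **Pull on the first lift:** for the first 4 mm the downward pull changed by 4.6 N, about what the jar would weigh. The depth image showed the cap up 3.8 mm and the jar only about 0.6 mm, and the force was gone by 8 mm, so I took it for friction on the neck.
- **Cap position:** my estimates of the cap's centre differed by 2–3 mm between views. I used a mean, and the grip showed only small side forces.
- **Cap tilt:** the depth image put the cap's slope at 1.5–2°, which may be camera bias and is well inside the 14° limit.
- **Thread reading:** I had no direct reading of the thread. That it let go is inferred from the turn, the steady torque of about 0.4 N m and the free lift.

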